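Click the tack case shut on the bootmaker's bench

TASK

Two small tack cases stand open on the bench. Shut the one with the teal lid and the patch of blue tape: press the free edge of its lid down past the spring clip until it clicks and stays fully closed. Leave the other case, with the plain cream lid, standing open.

Things in the scene. Friction and masses are not known exactly. Their poses are not given: they have to be found in the camera images.
- blue_lid (a joint): Angle (rad) of the teal lid with a patch of blue tape: 0 = closed, level, top 51 mm above the bench, under the clip; near 0.1 it meets the clip, which yields to about 11 N at the free edge. Starts 0.32 to 0.58 open. A light spring lifts it if let go below about 0.2 unclicked. Lid: flat, 110 mm from hinge to free edge, 90 mm wide, 6 mm thick; black case 45 mm high, fixed to the bench.
- blue_edge (a point): Middle of the teal lid's free edge, on its top; moves with the lid. x runs along the lid from hinge to free edge (tilting up while open), y along the edge, z out of the top. The hinge axis lies 110 mm back along -x and 6 mm along -z, 45 mm above the bench, on the robot's side, turned up to 30 degrees. A steel clip 40 mm wide stands 15 mm out beyond the edge, lower than the shut lid.
- plain_lid (a joint): Angle (rad) of the lid of the other case, same size and make but with a plain cream lid, no tape. Starts 0.32 to 0.58 open; must stay open, above 0.2.
- plain_edge (a point): Middle of the cream lid's free edge, on its top; axes as for the teal one. One case stands to the robot's left, one to its right, either way round, centres 240 mm or more apart. Also about: a glue jar 75 mm tall beyond and between them, a screwdriver lying nearer the robot, a shoe last 120 mm tall far to the left.

How it is judged:
By the outcome, as a careful person would: the job done as asked, in the order asked, and still so for the second after the job is handed in, with the robot touching nothing.
It also fails if it takes over 26 s, if anything falls off the work surface, if the arm or the gripper's body presses on something with over 40 N, if the wrist force passes 120 N, or if a joint passes its speed limit or range.

ROBOT

A 6-joint arm with a two-finger parallel gripper is mounted at the origin on the work surface. World frame = base frame: x ahead of the robot, y to its left, z up, the work surface at z = 0. Lengths are in m, angles in rad, forces in N, time in s.
With the tool pointing down it reaches from about 0.3 to 0.75 m from the base axis. Payload 8.5 kg.
Tool frame: the origin (TCP) lies midway between the tips of the shut fingers; the grasp point (between the pads) lies 19 mm behind it; z points along the fingers, y is the line along which they close (so a half turn about z gives the same grasp; the last joint's range is limited). The gripper opens to 85 mm and grips with 20 to 120 N. Pads are 22 mm wide; open, the fingers measure 114 mm over their backs; the gripper's body (76 mm by 85 mm) begins 54 mm behind the grasp point. The pads swing forward as they close: fully open they stand 13 mm farther back than shut.
Start: joints at [-1.322, 0.381, 1.297, -0, 1.464, -0.215], TCP at [0.246, -0.492, 0.231] pointing down, gripper open.
Joint ranges: [-3.11, 3.11], [-0.89, 2.33], [0.22, 2.48], [-1.42, 4.56], [0.17, 2.85], [-2.88, 2.88]. Speed limits (rad/s): [2.39, 2.39, 3.14, 3.14, 3.14, 3.14].

INTERFACE

Orientations are given as a unit quaternion [x, y, z, w].
In Python, from cell import manip gives the robot as it stands.
- The arm moves only by the shell command python3 -m handwheel 'ROWS' [OPENING]. ROWS is JSON, a list of rows, each a list of 6 numbers: the shift along the tool's x, y, z in mm, then the turn, a rotation vector about the tool's x, y, z in degrees. In form: [[x, y, z, ax, ay, az], ...]. A call has 1 to 10 rows; each row is the pose to reach, as a shift and turn from the pose commanded when the call began, along the tool's axes at that moment; what a row does not reach only later rows make up. A row lasts 1/8 s, in which the tool goes at most 62.5 mm and 10.7 degrees, less where a joint would pass 70% of its speed; a pose out of reach is approached as far as the arm can. A call with a gripper value outside its range is refused whole. OPENING is the opening, from 0 (shut) to 1 (fully open), set as the call begins (- or left out, the last holds). The fingers move at their own pace and stop on an object; the grip force is fixed at half the most. Time passes only in rows, so rows that repeat a pose let the fingers close. It gives the time, the measured TCP pose, the force, the opening and the grip force at its end, in the units of the state.
- manip.state(): the state, without advancing time (a new reading comes with each control period).
- manip.read_camera(name): name is "scene" or "top" or "wrist"; returns a dict with "img" (384x512x3 uint8, red, green, blue), "depth" (384x512 float32, m along the optical axis (not along the pixel's ray), 0 where there is no reading), "intrinsics" (3x3 intrinsics, pixels), "R" (3x3) and "t" (3): a world point X has camera coordinates R X + t; the wrist camera has in their place "T_tool_cam" (4x4, takes a point from camera to tool coordinates, whose origin is the TCP and whose axes are the flange's). Camera axes: x right, y down, z forward; pixel columns grow to the right and rows downward; lengths in m; the calibration is good to about 2 mm. The wrist camera is an equidistant fisheye: a pixel r from the principal point sees the ray r / f radians off the axis. A picture is of the moment at which its call begins: read the wrist's pose just before it.
- manip.close_job(): hands the job in; it is judged then, once.
Trained networks look in a picture, given as the dict that the camera call returned (one of the last four; its "shot" number tells which), for a name from the list of things; names that differ only in an ending like _2 or _b are one class to them, and where a whole thing is asked for, a point or a joint stands for the part that bears it (a point fixed in the world has none). Each returns a list of dicts, best first, with "p" (0 to 1); they miss things now and then, are a little off and sometimes report something else, mostly with a low value. They report only what shows in the picture. A call takes as long as a camera call.
- manip.boxes_of(picture, thing): "pixel" ([column, row] in pixels, amid what is visible of it).
- manip.tip_of(picture, thing): "pixel" ([column, row] in pixels: a listed point, or the origin of a listed thing).
The state is a dict: "t": time; "q": joint angles; "qd": joint speeds; "tau": joint torques, N m; "tool_pos": TCP position; "ee_rot": TCP orientation; "contact_force": force on the tool from outside, world axes, zero at the start; "moment": the same for the moment, N m; "grip_width": finger opening in m; "finger_force": force on a finger pad.
Only numpy, scipy, OpenCV 4.12 (cv2) and the standard library are available. Lean on these libraries where they do the work, as an engineer would, in place of code of your own. Each camera call takes 0.05 s, during which the arm holds its last target. There are 200 camera calls.

## Working session

There is one attempt and no reset: what is moved stays moved. The work goes in short steps, Python scripts to look and compute and a shell command to move; the robot and the scene stay as the last step left them, time stands still between calls to the robot, and variables do not carry over. Pictures are saved under pics/ and viewed, at most 10 in all, crops included, and the job is handed in when it is done.

```bash
mkdir -p pics; cat > h.py <<'E'
import numpy as np, cv2
from cell import manip
from scipy.spatial.transform import Rotation as Rn
def world(p,px):
    K=p["intrinsics"];c,r=int(round(px[0])),int(round(px[1]))
    w=p["depth"][max(r-1,0):r+2,max(c-1,0):c+2];w=w[w>0]
    d=np.median(w) if len(w) else np.nan
    X=d*np.linalg.inv(K)@[px[0],px[1],1]
    return np.array(p["R"]).T@(X-p["t"])
E
python3 - <<'E'
from h import *
np.set_printoptions(precision=3,suppress=True)
for n in("top","scene"):
    p=manip.read_camera(n);cv2.imwrite(f"pics/{n}1.png",p["img"][:,:,::-1])
    for t in("blue_lid","plain_lid"):
        for d in manip.boxes_of(p,t)[:2]:print(n,t,d["p"],np.array(d["pixel"]),world(p,d["pixel"]))
    for t in("blue_edge","plain_edge"):
        for d in manip.tip_of(p,t)[:2]:print(n,t,d["p"],np.array(d["pixel"]),world(p,d["pixel"]))
s=manip.state();print(s["t"],s["tool_pos"],s["ee_rot"],s["contact_force"])
E
```

```text
top blue_lid 0.92 [154.6 171.2] [0.566 0.199 0.08 ]
top plain_lid 0.87 [332.3 207.5] [ 0.486 -0.162  0.073]
top blue_edge 0.96 [144.4 153.2] [0.601 0.215 0.099]
top plain_edge 0.84 [346.1 184.2] [ 0.53  -0.187  0.094]
scene blue_lid 0.97 [339.  204.4] [0.572 0.195 0.083]
scene plain_lid 0.74 [203.5 187.6] [ 0.5   -0.164  0.081]
scene blue_edge 0.91 [350.3 210.6] [0.603 0.215 0.101]
scene plain_edge 0.69 [197.5 197. ] [ 0.538 -0.178  0.092]
0.5 [ 0.246 -0.492  0.231] [ 0.973  0.23  -0.    -0.   ] [-0.368 -0.008 -0.541]
```

View pics/top1.png

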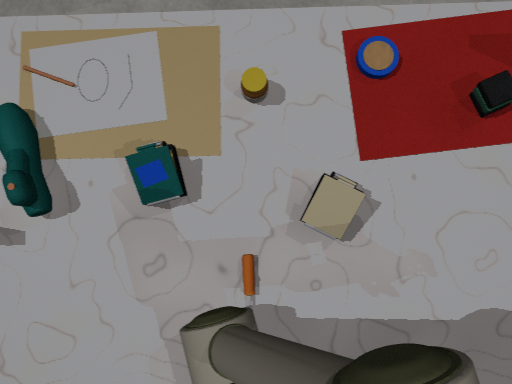

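View pics/scene1.png

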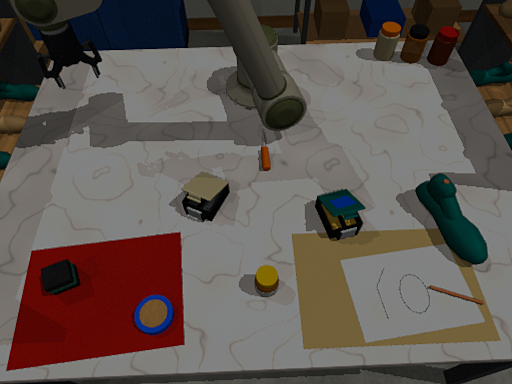

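The teal lid with blue tape is the left one, at top (155,171), and its free edge is at (144,153). The cream lid is at (332,207). The networks agree with the pictures. Next I'll fit the teal lid's plane and work out the shift.

```bash
cat >> h.py <<'E'
def shift(target):
    s=manip.state();return Rn.from_quat(s["ee_rot"]).inv().apply(np.array(target)-s["tool_pos"])*1000
E
python3 - <<'E'
from h import *
np.set_printoptions(precision=3,suppress=True)
p=manip.read_camera("top");e=np.array([.602,.215,.1])
P=np.array([world(p,(c,r)) for r in range(135,215) for c in range(120,195)])
# lid top: teal or blue pixels (red low), raised
C=np.array([p["img"][r,c] for r in range(135,215) for c in range(120,195)]).astype(int)
m=(C[:,0]<40)&(C[:,1:].max(1)>55)&(P[:,2]>.052)
Q=P[m];c=np.median(Q,0)
for _ in range(5):
    n=np.linalg.svd(Q-Q.mean(0),full_matrices=False)[2][2];n*=np.sign(n[2])
    Q=Q[abs((Q-Q.mean(0))@n)<.004]
rect=cv2.minAreaRect((Q[:,:2]*1000).astype(np.float32))
yaw=np.arctan2(-n[1],-n[0]);print(len(Q),Q.mean(0),n,"open",np.arccos(n[2]),"yaw deg",np.degrees(yaw),rect)
print("shift to above (edge-15mm,z=.17):",shift([*(Q.mean(0)[:2]),.23]),shift([.588,.209,.15]))
E
```

```text
1828 [0.568 0.2   0.081] [-0.435 -0.111  0.893] open 0.46604729558371255 yaw deg 14.277153073848071 ((561.302001953125, 200.84219360351562), (101.56707763671875, 86.81134033203125), 13.819415092468262)
shift to above (edge-15mm,z=.17): [ 597.753 -474.497    1.336] [ 619.355 -473.875   81.337]
```

```bash
python3 -m handwheel '[[60,-46,0,0,0,0],[120,-92,0,0,0,0],[168,-128,0,0,0,0],[216,-164,0,0,0,0],[264,-201,0,0,0,0],[312,-238,0,0,0,0],[360,-274,0,0,0,0],[408,-310,0,0,0,0],[456,-347,0,0,0,0],[504,-383,0,0,0,0]]' 0
python3 -c "
from h import *
print(shift([.5935,.211,.15]))"
```

```text
t: 1.8
tool_pos: [0.5225, 0.071, 0.2315]
ee_rot: [0.973, 0.23, 0.0, 0.0]
contact_force: [0.8, 0.1, -0.1]
grip_width: -0.0
finger_force: 0.0
[126.0673883  -93.45629231  81.51981787]
```

```bash
python3 -m handwheel '[[40,-30,0,0,0,0],[80,-60,0,0,0,0],[110,-82,20,0,0,0],[122,-90,50,0,0,0],[122,-90,75,0,0,0],[122,-90,81,0,0,0],[122,-90,81,0,0,0]]' 
python3 - <<'E'
from h import *
print(manip.state()["tool_pos"],shift([.5935,.211,.15]))
p=manip.read_camera("scene");print([ (d["p"],d["pixel"]) for d in manip.tip_of(p,"blue_edge")[:2]])
cv2.imwrite("pics/s2.png",cv2.resize(p["img"][130:270,270:430,::-1],None,fx=4,fy=4))
E
```

```text
t: 2.68
tool_pos: [0.5909, 0.2038, 0.1509]
ee_rot: [0.973, 0.23, 0.0, 0.0]
contact_force: [0.4, 0.1, 0.6]
grip_width: 0.0004
finger_force: 0.0
[0.59094572 0.20384729 0.15085408] [ 5.48233337 -5.2561429   0.85561666]
[(0.56, [348.8, 213.1])]
```

View pics/s2.png

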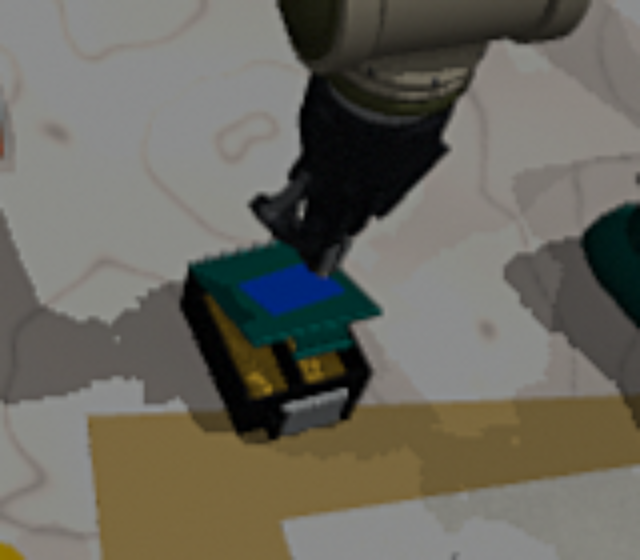

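```bash
python3 -m handwheel '[[5.5,-5,20,0,0,0],[5.5,-5,40,0,0,0],[5.5,-5,54,0,0,0],[7,-5,61,0,0,0],[9,-4.5,68,0,0,0],[11,-4,74,0,0,0],[13,-3.5,80,0,0,0],[15,-3,85,0,0,0],[16,-3,88,0,0,0],[16,-3,90,0,0,0]]'
```

```text
t: 4.03
tool_pos: [0.6039, 0.2139, 0.0605]
ee_rot: [0.973, 0.23, 0.0, 0.0]
contact_force: [-3.0, -1.7, 10.5]
grip_width: -0.0004
finger_force: 5.2
```

```bash
python3 -m handwheel '[[0,0,2,0,0,0],[0.5,0,4,0,0,0],[0.5,0,6,0,0,0],[1,0,8,0,0,0],[1,0,9,0,0,0],[1,0,10,0,0,0],[1,0,10,0,0,0]]'
```

```text
t: 4.9
tool_pos: [0.6045, 0.2144, 0.051]
ee_rot: [0.973, 0.23, 0.0, 0.0]
contact_force: [-3.2, -1.8, 6.5]
grip_width: -0.0003
finger_force: 3.1
```

Force peaked and dropped at z = 51 mm; I'll press slightly further to make sure it seats.

```bash
python3 -m handwheel '[[0,0,0.5,0,0,0],[0,0,1,0,0,0],[0,0,1.5,0,0,0],[0,0,2,0,0,0],[0,0,2,0,0,0]]'
```

```text
t: 5.52
tool_pos: [0.6046, 0.2144, 0.0508]
ee_rot: [0.973, 0.23, 0.001, 0.0]
contact_force: [-7.5, -1.9, 19.8]
grip_width: -0.0002
finger_force: 9.2
```

```bash
python3 -m handwheel '[[0,0,-10,0,0,0],[0,0,-40,0,0,0],[0,0,-90,0,0,0],[-40,30,-140,0,0,0],[-85,65,-160,0,0,0],[-130,100,-170,0,0,0],[-160,120,-170,0,0,0],[-160,120,-170,0,0,0]]'
python3 - <<'E'
from h import *
p=manip.read_camera("top")
for t in("blue_edge","plain_edge"):print(t,[(d["p"],world(p,d["pixel"])) for d in manip.tip_of(p,t)[:1]])
p=manip.read_camera("scene")
for t in("blue_edge","plain_edge"):print(t,[(d["p"],world(p,d["pixel"])) for d in manip.tip_of(p,t)[:1]])
cv2.imwrite("pics/s3.png",cv2.resize(p["img"][130:270,170:430,::-1],None,fx=3,fy=3))
E
```

```text
t: 6.52
tool_pos: [0.5145, 0.0337, 0.2188]
ee_rot: [0.974, 0.228, 0.0, 0.0]
contact_force: [0.2, 0.5, 0.4]
grip_width: -0.0002
finger_force: 0.0
blue_edge [(0.76, array([0.61825962, 0.22245553, 0.05120053]))]
plain_edge [(0.57, array([ 0.53344061, -0.18667859,  0.09467554]))]
blue_edge [(0.7, array([0.62544124, 0.21083198, 0.04552259]))]
plain_edge []
```

View pics/s3.png

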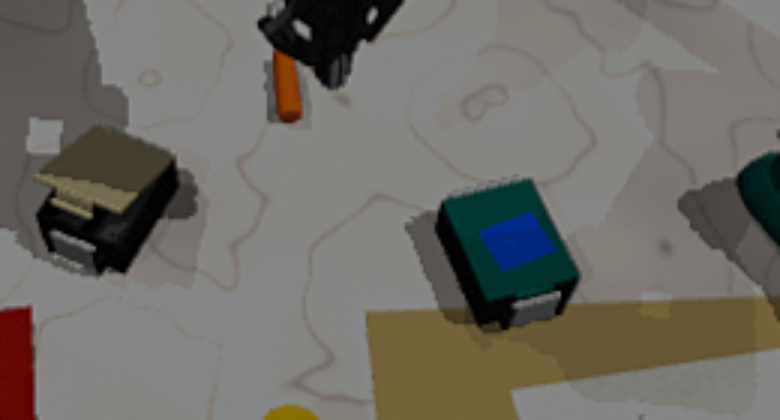

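The teal lid (crop 510,240) lies flat and shut with its edge at 51 mm. The cream lid (crop 105,170) is still open at 95 mm, and the arm is clear of both cases.

```bash
python3 -c "
from cell import manip
print(manip.close_job())"
```

```text
the job is handed in; nothing more can be done
None
```

The teal-lidded case is pressed shut past its clip and stayed closed with its edge at 51 mm, the cream-lidded case still stands open, and the job is handed in.

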